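# Hold the hidden bolt head while the nut runs off

## Robot

A 6-joint arm with a two-finger parallel gripper is mounted at the origin on the work surface. World frame = base frame: x ahead of the robot, y to its left, z up, the work surface at z = 0. Lengths are in m, angles in rad, forces in N, time in s.
With the tool pointing down it reaches from about 0.35 to 0.775 m from the base axis. Payload 7.3 kg.
Tool frame: the origin (TCP) lies on the centre line of the jaws, within the pads' length; the fingertips stand 14 mm ahead of it and the grasp point (between the pads) lies 5 mm behind it; z points along the fingers, y is the direction in which the jaws open and shut (so a half turn about z gives the same grasp; the last joint's range is limited). The gripper opens to 92 mm and grips with 3 to 60 N. Pads are 19 mm wide; open, the fingers measure 130 mm over their backs; the gripper's body (75 mm by 190 mm) begins 47 mm behind the grasp point.
Start: joints at [1.196, 0.342, 1.524, -0, 1.275, -0.146], TCP at [0.119, 0.511, 0.241] pointing down, gripper open.
Joint ranges: [-2.53, 2.53], [-0.77, 2.02], [0.04, 2.7], [-1, 4.14], [0.28, 2.66], [-3.11, 3.11]. Speed limits (rad/s): [2.57, 2.57, 3.14, 3.14, 3.14, 3.14].

## Interface

Orientations are given as [roll, pitch, yaw] about the fixed x, y, z axes, in that order (R = Rz(yaw) Ry(pitch) Rx(roll)).
In Python, from cell import telemetry, cams, robot gives the robot as it stands.
- The arm moves only by the tool servo_tool, never from a script. Its argument "targets" is text: rows parted by semicolons, each of 4 numbers parted by spaces: the shift along the tool's x, y, z in mm, then the turn about the tool's z in rad. In form: x y z yaw; .... A call has 1 to 20 rows; each row shifts and turns the pose as measured when the row begins, along the tool's axes as they then stand; what a row does not reach is not made up. A row lasts 1/8 s, in which the tool goes at most 62.5 mm and 10.7 degrees, less where a joint would pass 70% of its speed; a pose out of reach is approached as far as the arm can. A call with a gripper value outside its range is refused whole. "hand" is the opening, from 0 (shut) to 1 (fully open), set as the call begins (left out, the last holds). The fingers move at their own pace and stop on an object; "squeeze" is the grip in N (left out, the last holds). Time passes only in rows, so rows that do not move let the fingers close. It gives the time, the measured TCP pose, the force and the opening at its end, in the units of the state.
- telemetry.observe(): the state, without advancing time (a new reading comes with each control period).
- cams.read_camera(name): name is "scene" or "side" or "wrist"; returns a dict with "color" (384x512x3 uint8, red, green, blue), "K" (3x3 intrinsics, pixels), "R" (3x3) and "t" (3): a world point X has camera coordinates R X + t. Camera axes: x right, y down, z forward; pixel columns grow to the right and rows downward; lengths in m; the calibration is good to about 2 mm. The wrist camera is an equidistant fisheye: a pixel r from the principal point sees the ray r / f radians off the axis. A picture is of the moment at which its call begins. There is no depth.
- robot.hand_in(): hands the job in, once; it reports no verdict.
Trained networks look in a picture, given as the dict that the camera call returned (one of the last four; its "shot" number tells which), for a name from the list of things; names that differ only in an ending like _2 or _b are one class to them, and where a whole thing is asked for, a point or a joint stands for the part that bears it (a point fixed in the world has none). Each returns a list of dicts, best first, with "score" (0 to 1); they miss things now and then, are a little off and sometimes report something else, mostly with a low value. They report only what shows in the picture. A call takes as long as a camera call. They do not tell look-alikes from the thing itself.
- cams.cut_out(picture, query): "region" (384x512 bool, what is visible of it) and "extent" ([centre column, centre row, width, height] in pixels, round what is visible of it).
The state is a dict: "time": time; "qpos": joint angles; "qvel": joint speeds; "joint_efforts": joint torques, N m; "tool_pos": TCP position; "tool_rot": TCP orientation; "contact_force": force on the tool from outside, world axes, zero at the start; "torque": the same for the moment, N m; "opening": finger opening in m.
Only numpy, scipy, OpenCV 4.12 (cv2) and the standard library are available. Lean on these libraries where they do the work, as an engineer would, in place of code of your own. Each camera call takes 0.05 s, during which the arm holds its last target.

## Task

I am taking this display bracket apart: first drop the two loose spacer sleeves into the round steel dish, so they don't get lost. Then reach down into the narrow gap behind the bracket, grip the hidden hex bolt head that the nut runner is slowly turning, and keep it from turning. Finish while still gripping the head and holding it still; leave the dish upright about where it stands and everything else on the bench alone.

Things in the scene. Friction and masses are not known exactly. Their poses are not given: they have to be found in the camera images.
- spacer_a_center (a point): One of two alike steel spacer sleeves, a plain cylinder 20 mm across and 35 mm high, standing upright on the bench, about 60 g. The point is its centre, 17.5 mm above its underside.
- spacer_b_center (a point): One of two alike steel spacer sleeves, a plain cylinder 20 mm across and 35 mm high, standing upright on the bench, about 60 g. The point is its centre, 17.5 mm above its underside.
- spacer_a: The same sleeve as spacer_a_center; origin at the centre of its underside.
- spacer_b: The same sleeve as spacer_b_center; origin at the centre of its underside.
- dish_rim (a point): Centre of the mouth of the round open steel dish, 90 mm across at the rim, 45 mm high, wall 3 mm, 250 g, loose on the bench. z points up out of the mouth.
- dish: The same dish; origin at the centre of its underside.
- bolt_head: The hex head to hold: steel, 20 mm across flats, 23 across corners, 12 thick; origin at its centre, 75 mm above the bench. x: the bolt's axis, level, away from the nut runner; y: at a corner of the hexagon. It turns about x (y towards z) at about 0.08 rad/s until held; then it resists with about 0.1 N m while the nut runs round on the thread. Closing fingers can turn it to fit.
- gap (a point): Fixed point on the bracket at the centre of the driven bolt head, 75 mm above the bench. x: along the bolt, from bracket wall to backing plate; y: along the gap; z: up. The head sits on a round sleeve 16 mm across, 18 mm long, that joins it to the bracket wall. The gap's floor is 65 mm below this point.
- gap_mouth (a point): 25 mm above gap, same axes, level with the tops of both walls (100 mm above the bench). The gap is 48 mm wide, open above and at both ends: inner faces at x = -24 mm (bracket wall) and +24 mm (backing plate), each 6 mm thick, from y = -70 to +150 mm. The nut runner (42 mm thick, top 101 mm above the bench) lies on the bolt's axis at x below -30 mm.
- idle_bolt (a point): Centre of the head of a second, idle bolt of the same shape in the same gap, 85 mm along +y from the driven one, with no runner on its nut. It does not turn: not the one to hold.
- bracket: The fixed assembly: base plate 100 x 220 mm, dark steel bracket wall (robot's side), aluminium backing plate and the nut runner in front. Origin on the bench below a point 6 mm in front of the head's centre; axes as gap.
- tray: A square open steel tray, 80 x 80 mm, 30 mm high (not the dish). Stands on the bench; leave it. Origin: centre of its underside.
- heatsink: A finned aluminium heat sink, 50 x 50 mm, 24 mm high, on the bench near the spacers; leave it. Origin: centre of its underside.
- driver: A black-handled screwdriver, 160 mm long, lying on the bench to the robot's left; leave it. Origin: middle of its underside.
- tape: A roll of paper tape, 84 mm across, 22 mm high, flat on the bench to the left; leave it. Origin: centre of its underside.
- cleaner: A white bottle, 50 mm across, 130 mm high, standing beyond the bracket; leave it. Origin: centre of its underside.
- meter: A grey hand-held meter, 160 x 85 mm, 35 mm high, lying on the left; leave it. Origin: centre of its underside.
Mind the look-alikes: they are no part of the job. What is shaped like the dish but red is not meant.

How it is judged:
By the outcome, as a careful person would: the job done as asked, in the order asked, and still so for the second after the job is handed in, while the arm keeps its last pose, push and grip.
It also fails if it takes over 54 s, if anything falls off the work surface, if the arm or the gripper's body presses on something with over 40 N, if the wrist force passes 120 N, or if a joint passes its speed limit or range.

## Working session

There is one attempt and no reset: what is moved stays moved. The work goes in short steps, Python scripts to look and compute and a tool call to move; the robot and the scene stay as the last step left them, time stands still between calls to the robot, and variables do not carry over. Pictures are saved under pics/ and viewed, and the job is handed in when it is done.

Besides the shell and the picture viewer there is one more tool, called after "Request:" by a JSON object that holds its "method" and its "body". servo_tool: Moves the arm, as the interface text tells. Its arguments: {"type":"object","properties":{"targets":{"type":"string"},"hand":{"type":"number"},"squeeze":{"type":"number"}},"required":["targets"]}

```bash
ls; mkdir -p pics; python3 - <<'E'
from cell import telemetry,cams,robot
import cv2
s=telemetry.observe();print(s)
for n in("scene","side","wrist"):
    p=cams.read_camera(n);cv2.imwrite(f"pics/{n}0.png",p["color"][:,:,::-1]);print(n,p["K"].tolist(),p["R"].tolist(),p["t"].tolist())
E
```

```text
pics
{'time': 0.0, 'qpos': array([ 1.19597771e+00,  3.42712586e-01,  1.52500997e+00, -3.00577611e-06,
        1.27539772e+00, -1.45985750e-01]), 'qvel': array([-0.00161612, -0.00110898, -0.00091904, -0.00054521, -0.00039065,
       -0.0004973 ]), 'joint_efforts': array([-1.13132042e-03, -4.31247067e+01, -2.44225323e+01,  7.17013143e-02,
        5.61280386e-02, -1.27172584e-04]), 'tool_pos': array([0.11892169, 0.51096053, 0.24005267]), 'tool_rot': array([-3.14008086e+00, -2.19375846e-04,  2.91276049e+00]), 'contact_force': array([ 0.32428056, -0.54704121,  0.05353536]), 'torque': array([ 0.00678772, -0.00965064,  0.01524419]), 'opening': 0.09161594989764776}
scene [[442.009711121906, 0.0, 255.25795440250494], [0.0, 442.009711121906, 186.13867920129823], [0.0, 0.0, 1.0]] [[-0.8608942021922735, 0.5083944945921564, -0.019905037053833764], [0.36090248874911623, 0.5826257420873906, -0.7282146924306123], [-0.35862315352807694, -0.6340995840761157, -0.685059961775664]] [0.4712133291804684, -0.16160879432522365, 1.657751566870699]
side [[476.97209645965296, 0.0, 251.65774292369923], [0.0, 476.97209645965296, 181.22193708013182], [0.0, 0.0, 1.0]] [[-0.7705492361374601, -0.6373179426413044, 0.008928307534549143], [-0.4205208572867054, 0.49780447466153854, -0.7585202130423447], [0.478973990186138, -0.5882317102931504, -0.6515883452999788]] [0.49003855247472666, 0.2745841102991133, 1.353375729676312]
wrist [[297.3186396354542, 0.0, 251.8587281696906], [0.0, 297.3186396354542, 190.22419712006365], [0.0, 0.0, 1.0]] [[0.22586262520512276, 0.974157828905111, -0.001612116103984777], [0.9420568665555007, -0.21799794848874826, 0.25496226118845705], [0.24802204480869045, -0.059105150685702636, -0.9669496607638572]] [-0.5246145459588358, -0.03270462841908629, 0.38832101265604807]
```

View pics/scene0.png

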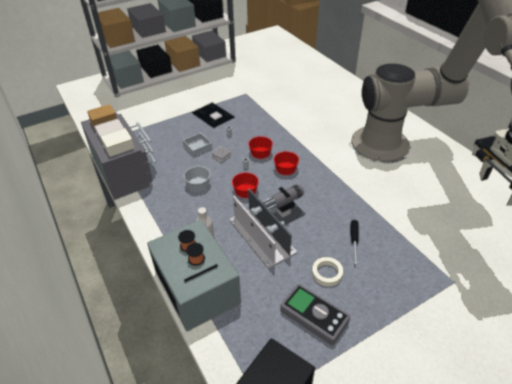

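View pics/side0.png

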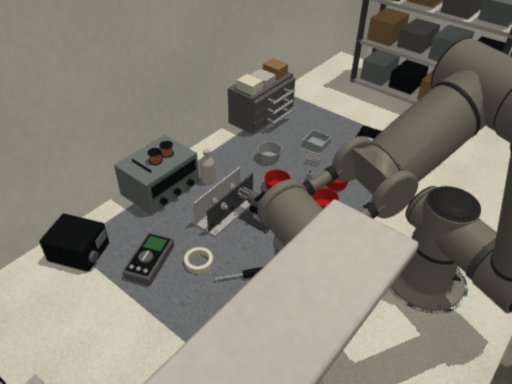

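View pics/wrist0.png

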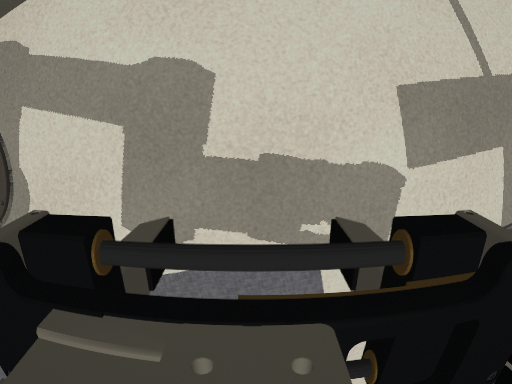

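The scene picture shows one grey round dish at (197,180), red look-alike dishes at (260,148), (287,163) and (245,186), and the square tray at (197,146). The sleeves stand at (229,132) and (246,164), the bracket at (265,230) and the runner at (287,197). The grey round dish is the one meant. Next I locate everything.

```bash
cat > h.py <<'E'
import numpy as np,cv2
from scipy.spatial.transform import Rotation as Ro
def ray(p,u,v):
    K=p["K"];d=np.linalg.inv(K)@[u,v,1];R=np.array(p["R"]);t=np.array(p["t"])
    return -R.T@t,R.T@d
def onz(p,u,v,z):
    c,d=ray(p,u,v);return c+d*(z-c[2])/d[2]
def proj(p,X):
    x=np.array(p["R"])@X+p["t"];q=p["K"]@x
    return q[:2]/q[2]
def projw(p,X):
    x=np.array(p["R"])@X+p["t"];th=np.arctan2(np.hypot(x[0],x[1]),x[2]);ph=np.arctan2(x[1],x[0])
    f=p["K"][0,0];return np.array([p["K"][0,2]+f*th*np.cos(ph),p["K"][1,2]+f*th*np.sin(ph)])
def onzw(p,u,v,z):
    K=p["K"];a=u-K[0,2];b=v-K[1,2];r=np.hypot(a,b);th=r/K[0,0]
    d=np.array([np.sin(th)*a/r,np.sin(th)*b/r,np.cos(th)]);R=np.array(p["R"]);c=-R.T@p["t"];d=R.T@d
    return c+d*(z-c[2])/d[2]
E
python3 - <<'E'
from cell import cams
from h import *
H={"spacer_a":.0175,"dish":.0225,"tray":.015,"heatsink":.012,"bolt_head":.075,"bracket":.05,"idle_bolt":.075,"gap":.075}
for n in("scene","side"):
    p=cams.read_camera(n)
    im=p["color"][:,:,::-1]
    sl=(slice(100,280),slice(160,360)) if n=="scene" else (slice(110,290),slice(170,370))
    cv2.imwrite(f"pics/{n}1.png",cv2.resize(im[sl],None,fx=4,fy=3.3,interpolation=cv2.INTER_CUBIC) if 0 else cv2.resize(im[sl],(660,594),interpolation=cv2.INTER_CUBIC))
    for q,z in H.items():
        try:
            for d in cams.cut_out(p,q)[:5]:
                e=d["extent"];print(n,q,round(d["score"],2),np.round(e,1),np.round(onz(p,e[0],e[1],z),3))
        except Exception as ex: print(q,ex)
E
```

```text
scene spacer_a 0.52 [227.2 130.3   5.9  11.7] [ 0.462 -0.357  0.018]
scene spacer_a 0.5 [245.7 164.9   7.   13. ] [ 0.503 -0.141  0.018]
scene dish 0.79 [246.7 186.1  25.   18.1] [ 0.557 -0.039  0.022]
scene dish 0.7 [260.8 150.4  25.1  23.3] [ 0.419 -0.177  0.022]
scene dish 0.67 [289.  165.   21.2  19.6] [ 0.378 -0.055  0.022]
scene dish 0.65 [197.1 177.9  26.3  24.2] [ 0.68  -0.164  0.022]
scene tray 0.76 [198.5 146.1  27.2  26.9] [ 0.597 -0.329  0.015]
scene heatsink 0.5 [223.9 154.   18.3  13. ] [ 0.537 -0.241  0.012]
scene bracket 0.86 [264.3 227.9  73.6  82.2] [0.615 0.169 0.05 ]
scene idle_bolt 0.76 [267.8 227.3  76.3  84.3] [0.617 0.191 0.075]
scene gap 0.82 [269.8 227.8  75.4  84. ] [0.613 0.196 0.075]
scene gap 0.59 [198.6 146.4  29.5  24.4] [ 0.625 -0.254  0.075]
side dish 0.84 [278.6 181.6  25.5  23.9] [ 0.555 -0.046  0.022]
side dish 0.67 [267.7 153.6  21.   26.8] [ 0.681 -0.146  0.022]
side dish 0.65 [325.1 196.1  27.1  20.6] [ 0.393 -0.087  0.022]
side dish 0.64 [337.  185.8  22.    9.3] [ 0.39  -0.157  0.022]
side tray 0.83 [316.9 140.7  26.5  24.7] [ 0.593 -0.34   0.015]
side tray 0.28 [270.2 151.4  26.9  21.6] [ 0.688 -0.171  0.015]
side heatsink 0.75 [316.6 158.9  15.6   9.3] [ 0.532 -0.248  0.012]
side bracket 0.65 [230.3 203.3  79.7  66.8] [0.59  0.163 0.05 ]
side idle_bolt 0.8 [231.4 200.7  74.5  73.6] [0.577 0.171 0.075]
side gap 0.95 [232.5 201.8  80.4  69.7] [0.571 0.173 0.075]
```

View pics/scene1.png

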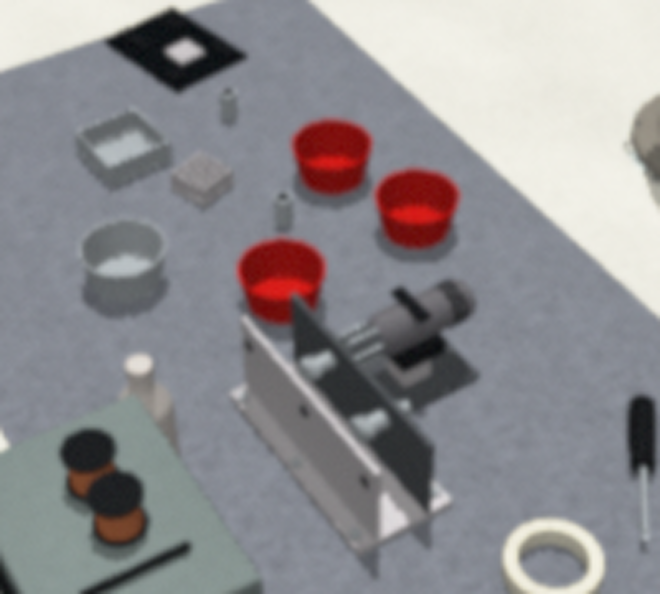

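View pics/side1.png

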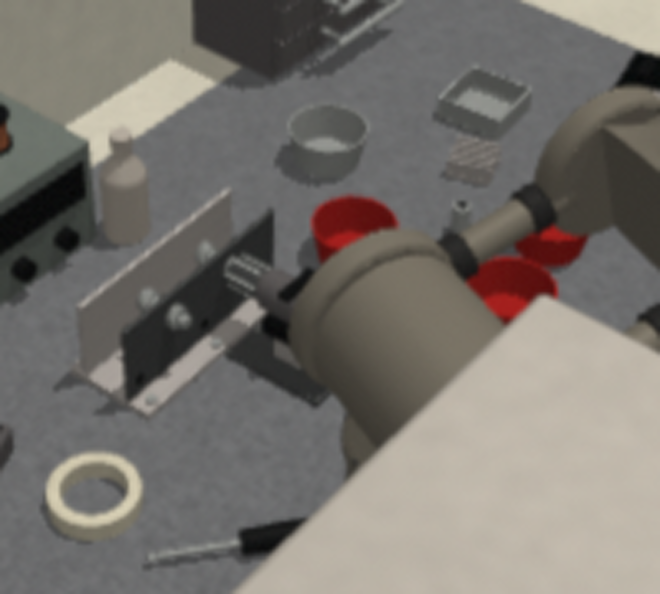

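Request:
{"method": "servo_tool", "body": {"targets": "-38 -18 -6 0;-38 -18 -6 0;-38 -18 -6 0;-38 -18 -6 0;-38 -18 -6 0;-38 -18 -6 0;-38 -18 -6 0;-38 -18 -6 0;-38 -18 -6 0;-38 -18 -6 0;0 0 0 0"}}

```text
time: 2.42
tool_pos: [0.4589, 0.2422, 0.3028]
tool_rot: [3.14, 0.002, 2.915]
contact_force: [0.1, 0.2, 0.1]
opening: 0.092
```

```bash
python3 - <<'E'
from cell import telemetry,cams
from h import *
s=telemetry.observe();print(s["time"],s["tool_pos"],s["tool_rot"])
p=cams.read_camera("wrist");cv2.imwrite("pics/w1.png",p["color"][:,:,::-1])
R=np.array(p["R"]);T=Ro.from_euler("xyz",s["tool_rot"]).as_matrix()
print("cam in tool",T.T@(-R.T@p["t"]-s["tool_pos"]),"axes in tool\n",T.T@R.T)
for q in("bolt_head","gap_mouth","bracket"):
    for d in cams.cut_out(p,q)[:4]: print(q,round(d["score"],2),np.round(d["extent"],1))
E
```

```text
2.425 [0.45885221 0.24217224 0.30279215] [3.13968660e+00 1.95447322e-03 2.91502221e+00]
cam in tool [ 0.06785781  0.00029456 -0.14286135] axes in tool
 [[ 9.47535717e-04 -9.66897417e-01 -2.55163648e-01]
 [ 9.99999517e-01  9.82842119e-04 -1.08645802e-05]
 [ 2.61290515e-04 -2.55163514e-01  9.66897881e-01]]
gap_mouth 0.84 [221.7 235.  158.6 129.6]
bracket 0.94 [222.6 232.4 159.3 127. ]
```

View pics/w1.png

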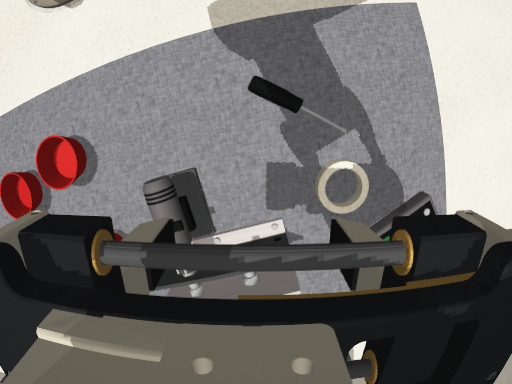

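Request:
{"method": "servo_tool", "body": {"targets": "-39 -22 0 0;-39 -22 0 0;-39 -22 0 0;0 0 0 0"}}

```text
time: 3.12
tool_pos: [0.5549, 0.1574, 0.3027]
tool_rot: [3.139, -0.0, 2.929]
contact_force: [-0.3, 0.3, 0.4]
opening: 0.0918
```

```bash
python3 - <<'E'
from cell import telemetry,cams
from h import *
p=cams.read_camera("wrist");cv2.imwrite("pics/w2.png",p["color"][:,:,::-1])
np.savez("w2.npz",**{k:np.array(p[k]) for k in("color","K","R","t")})
im=p["color"][100:260,50:400,::-1]
cv2.imwrite("pics/w2c.png",cv2.resize(im,(788,360),interpolation=cv2.INTER_CUBIC))
for q in("bolt_head","gap_mouth","bracket","spacer_a","dish"):
    for d in cams.cut_out(p,q)[:4]: print(q,round(d["score"],2),np.round(d["extent"],1))
E
```

```text
gap_mouth 0.93 [262.4 165.6 176.6 154.5]
bracket 0.82 [263.6 164.4 178.3 153.7]
spacer_a 0.68 [ 66.3 167.9  19.4  14.6]
dish 0.95 [ 36.  126.9  50.4  54.4]
dish 0.89 [126.2 193.6  57.3  57.1]
dish 0.88 [85.8 86.  51.2 59.4]
```

View pics/w2.png

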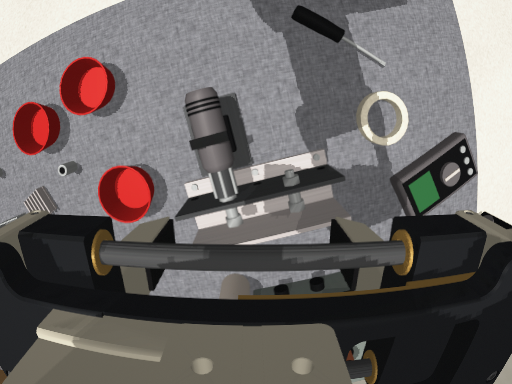

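View pics/w2c.png

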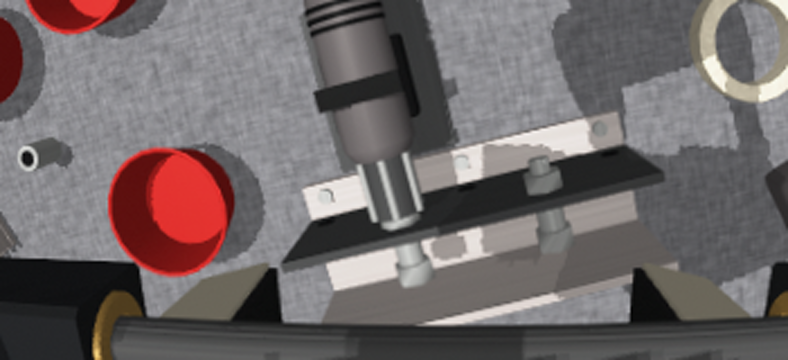

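```bash
python3 - <<'E'
from h import *
p=dict(np.load("w2.npz"))
h=onzw(p,233.5,219,.075);i=onzw(p,295.5,204.5,.075)
a=onzw(p,175.8,217.3,.1);b=onzw(p,344.7,178.7,.1)
print(h,i,np.linalg.norm(i-h),np.arctan2(*(i-h)[1::-1]));print(a,b,np.linalg.norm(b-a),np.arctan2(*(b-a)[1::-1]))
for y in [(b-a)/np.linalg.norm(b-a)]:
    x=np.array([y[1],-y[0],0]); # gap x
    # wall top outer/inner edge at x=-30/-24 from y=-70
    for e in(24,30): print(e,a+70*y/1e3+e*x/1e3, x,y)
print(onzw(p,66.3,167.9,.0175),onzw(p,126.2,193.6,.0225))
E
```

```text
[0.61780802 0.11987596 0.075     ] [0.61540423 0.20410246 0.075     ] 0.08426080076471612 1.5993281858405135
[0.59217806 0.05203999 0.1       ] [0.58758066 0.2681693  0.1       ] 0.21617820779450203 1.5920646499423845
24 [0.61468396 0.12253456 0.1       ] [0.99977384 0.02126672 0.        ] [-0.02126672  0.99977384  0.        ]
30 [0.6206826  0.12266216 0.1       ] [0.99977384 0.02126672 0.        ] [-0.02126672  0.99977384  0.        ]
[ 0.49553721 -0.14764529  0.0175    ] [ 0.561669  -0.0446382  0.0225   ]
```

Request:
{"method": "servo_tool", "body": {"targets": "-8 -46 6 -0.03;-8 -46 6 -0.03;-7 -46 6 -0.03;-5 -46 6 -0.03;-4 -46 6 -0.03;-3 -46 6 -0.03;-2 -46 6 -0.03;0 -46 6 -0.03;0 0 0 0", "hand": 0.5}}

```text
time: 4.55
tool_pos: [0.5534, -0.2129, 0.2556]
tool_rot: [3.138, 0.007, -3.089]
contact_force: [-0.2, 0.6, 0.2]
opening: 0.0459
```

```bash
python3 - <<'E'
from cell import telemetry,cams
from h import *
p=cams.read_camera("wrist");cv2.imwrite("pics/w3.png",p["color"][:,:,::-1])
np.savez("w3.npz",**{k:np.array(p[k]) for k in("color","K","R","t")})
for q,z in(("spacer_a",.0175),("dish",.03),("heatsink",.012),("tray",.015)):
    for d in cams.cut_out(p,q)[:4]: e=d["extent"];print(q,round(d["score"],2),np.round(d["extent"],1),onzw(p,e[0],e[1],z).round(4))
E
```

```text
spacer_a 0.8 [304.5 123.8  20.7  16.5] [ 0.4959 -0.1473  0.0175]
spacer_a 0.76 [154.2  88.8  21.8  10.5] [ 0.4577 -0.3444  0.0175]
spacer_a 0.6 [281.9 258.2  41.4  61.5] [ 0.6871 -0.1611  0.0175]
dish 0.86 [280.6  54.3  74.9  69.6] [ 0.4106 -0.1844  0.03  ]
dish 0.7 [374.6  44.1  62.9  65.6] [ 0.3802 -0.0621  0.03  ]
dish 0.57 [283.2 257.2  42.   63.3] [ 0.6788 -0.1613  0.03  ]
dish 0.57 [381.5 179.8  62.7  64.3] [ 0.5603 -0.0351  0.03  ]
heatsink 0.77 [229.4 157.4  46.2  48.6] [ 0.5461 -0.2418  0.012 ]
heatsink 0.35 [462.9 174.6  98.2 120.5] [0.5452 0.1274 0.012 ]
tray 0.56 [158.6 187.7  64.8  59.8] [ 0.5915 -0.3382  0.015 ]
```

View pics/w3.png

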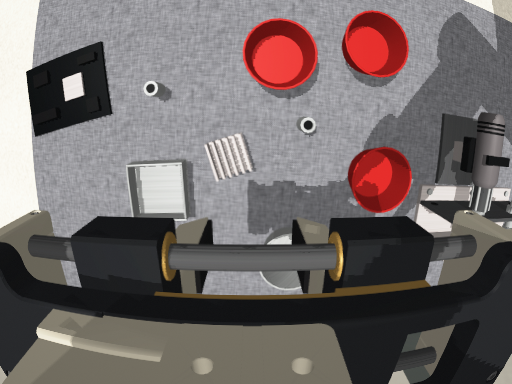

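The wrist picture shows sleeves at (308,125) and (151,88), heat sink (229,157), tray (158,188), three red dishes, and the grey dish half hidden at (285,260).

```bash
python3 - <<'E'
from h import *
p=dict(np.load("w3.npz"));im=p["color"][:,:,::-1]
a=cv2.resize(im[100:150,280:330],(380,380),interpolation=cv2.INTER_CUBIC);b=cv2.resize(im[63:113,126:176],(380,380),interpolation=cv2.INTER_CUBIC)
cv2.imwrite("pics/w3c.png",np.hstack([a,b]))
for u,v in((308,125),(151,88)): print(onzw(p,u,v,.035))
E
```

```text
[ 0.49647952 -0.14599333  0.035     ]
[ 0.45784176 -0.34290671  0.035     ]
```

View pics/w3c.png

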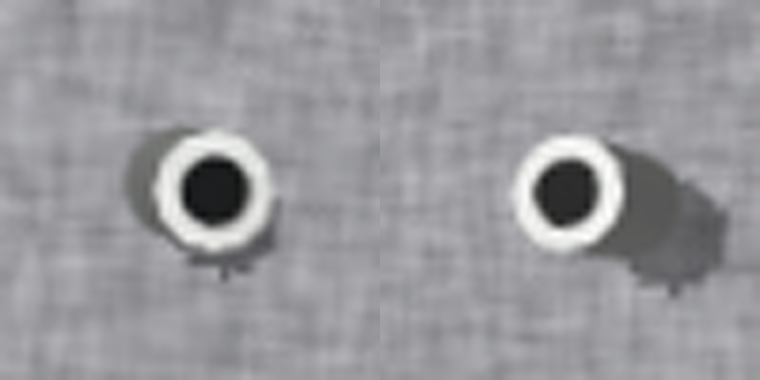

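Request:
{"method": "servo_tool", "body": {"targets": "17.5 23 40 0.01;17.5 23 40 0.01;17.5 23 40 0;0 0 20 0;0 0 0 0", "hand": 0.5}}

```text
time: 5.42
tool_pos: [0.4996, -0.1346, 0.1158]
tool_rot: [3.14, 0.014, -3.097]
contact_force: [-0.1, -0.2, 0.5]
opening: 0.0462
```

```bash
cat > go.py <<'E'
import sys
from cell import telemetry
from h import *
s=telemetry.observe();g=np.array([float(a) for a in sys.argv[1:4]])
T=Ro.from_euler("xyz",s["tool_rot"]).as_matrix()
print(s["time"],s["tool_pos"],"yaw",s["tool_rot"][2],"delta tool mm",(T.T@(g-s["tool_pos"])*1000).round(1),"q6",s["qpos"][5],"F",s["contact_force"].round(1),s["opening"])
E
python3 go.py .4965 -.146 .031
```

```text
5.425 [ 0.49960573 -0.1345864   0.11576958] yaw -3.0967001977652027 delta tool mm [  4.8 -11.4  84.7] q6 -2.036758195448742 F [-0.1 -0.2  0.5] 0.04616926223873213
```

Request:
{"method": "servo_tool", "body": {"targets": "4 -11 0 0;0 0 20 0;0 0 20 0;0 0 0 0"}}

```text
time: 5.92
tool_pos: [0.5001, -0.149, 0.0801]
tool_rot: [-3.138, 0.023, -3.095]
contact_force: [-0.4, 0.1, 0.4]
opening: 0.0459
```

```bash
python3 go.py .4965 -.146 .031; python3 - <<'E'
from cell import cams
from h import *
p=cams.read_camera("wrist");cv2.imwrite("pics/w4.png",p["color"][:,:,::-1])
print(projw(p,[.4965,-.146,.035]))
E
```

```text
5.925 [ 0.50009579 -0.14897166  0.08011557] yaw -3.09530250998382 delta tool mm [ 4.6  3.3 49. ] q6 -2.064005459882347 F [-0.4  0.1  0.4] 0.045920330520082785
[256.57081056 210.20744775]
```

View pics/w4.png

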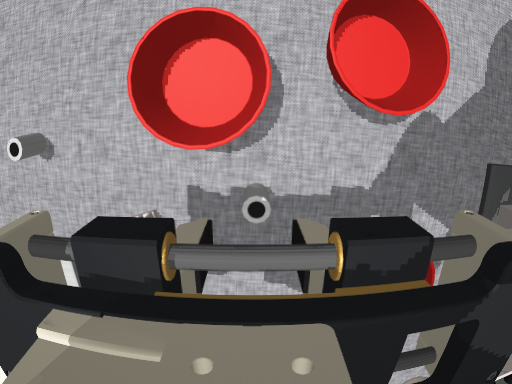

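Request:
{"method": "servo_tool", "body": {"targets": "4 3 16 0;0 0 16 0;0 0 8 0;0 0 0 0;0 0 0 0"}}

```text
time: 6.6
tool_pos: [0.501, -0.1491, 0.0439]
tool_rot: [-3.132, 0.032, -3.096]
contact_force: [0.2, -0.8, 0.5]
opening: 0.0461
```

```bash
python3 go.py .4965 -.146 .031
```

```text
6.6 [ 0.50100485 -0.14911062  0.04389194] yaw -3.0957311598899167 delta tool mm [ 4.8  3.4 12.7] q6 -2.06404521230743 F [ 0.2 -0.8  0.5] 0.046098995240661154
```

Request:
{"method": "servo_tool", "body": {"targets": "6 4 6 0;6 4 6 0;0 0 3 0;0 0 0 0"}}

```text
time: 7.1
tool_pos: [0.4883, -0.1411, 0.0279]
tool_rot: [-3.132, 0.033, -3.095]
contact_force: [0.5, 0.2, -0.3]
opening: 0.0461
```

```bash
python3 go.py .4965 -.146 .031
```

```text
7.1 [ 0.48830225 -0.14111267  0.02787155] yaw -3.0954549262144586 delta tool mm [-8.1 -5.3 -2.8] q6 -2.0615000971710407 F [ 0.5  0.2 -0.3] 0.04610409640174077
```

Request:
{"method": "servo_tool", "body": {"targets": "-8 -5 0 0;0 0 0 0"}}

```text
time: 7.35
tool_pos: [0.4977, -0.1464, 0.0285]
tool_rot: [-3.132, 0.034, -3.095]
contact_force: [0.4, 0.2, -0.6]
opening: 0.0461
```

```bash
python3 go.py .4965 -.146 .031
```

```text
7.35 [ 0.49771356 -0.14637592  0.02845755] yaw -3.0954061548557643 delta tool mm [ 1.1  0.4 -2.6] q6 -2.062825900748078 F [ 0.4  0.2 -0.6] 0.046125171167777736
```

Request:
{"method": "servo_tool", "body": {"targets": "0 0 0 0;0 0 0 0;0 0 0 0;0 0 0 0;0 0 -10 0;0 0 -40 0;0 0 -40 0;0 0 0 0", "hand": 0, "squeeze": 25}}

```text
time: 8.35
tool_pos: [0.4944, -0.1456, 0.1224]
tool_rot: [-3.132, 0.033, -3.095]
contact_force: [-0.5, -0.9, -1.7]
opening: 0.0194
```

```bash
python3 go.py .68 -.16 .11;python3 - <<'E'
from cell import cams
from h import *
p=cams.read_camera("wrist");cv2.imwrite("pics/w5.png",p["color"][:,:,::-1])
E
```

```text
8.35 [ 0.49435742 -0.14557425  0.12236263] yaw -3.095420529205566 delta tool mm [-184.3  -22.8   18.7] q6 -2.061199722931444 F [-0.5 -0.9 -1.7] 0.019408778923576064
```

View pics/w5.png

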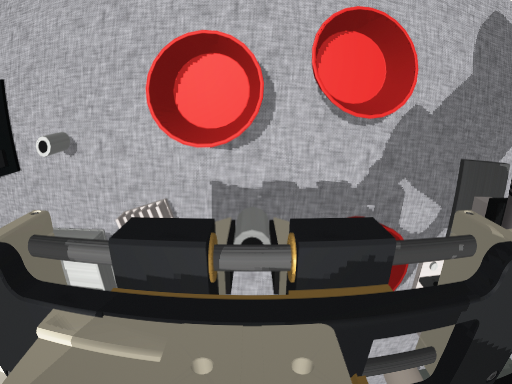

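```bash
python3 - <<'E'
from cell import cams
from h import *
o=[]
for n,(u,v),sl in(("scene",(197.6,174.8),(150,170)),("side",(269.4,149.7),(125,240))):
    p=cams.read_camera(n);print(n,onz(p,u,v,.045))
    im=p["color"][sl[0]:sl[0]+55,sl[1]:sl[1]+55,::-1]
    c=onz(p,u,v,.045);o.append(cv2.resize(im,(390,390),interpolation=cv2.INTER_CUBIC))
    for d in cams.cut_out(p,"dish")[:5]:
        e=d["extent"];X=onz(p,e[0],e[1],.0225)
        if np.hypot(X[0]-.68,X[1]+.155)<.03: print(d["score"],e,X)
cv2.imwrite("pics/d1.png",np.hstack(o))
E
```

```text
scene [ 0.68025438 -0.15291301  0.045     ]
0.7 [197.1, 179.3, 25.5, 28.4] [ 0.68281076 -0.15721613  0.0225    ]
side [ 0.6725857  -0.14470219  0.045     ]
0.86 [268.4, 154.4, 19.9, 28.6] [ 0.67565296 -0.14389255  0.0225    ]
```

View pics/d1.png

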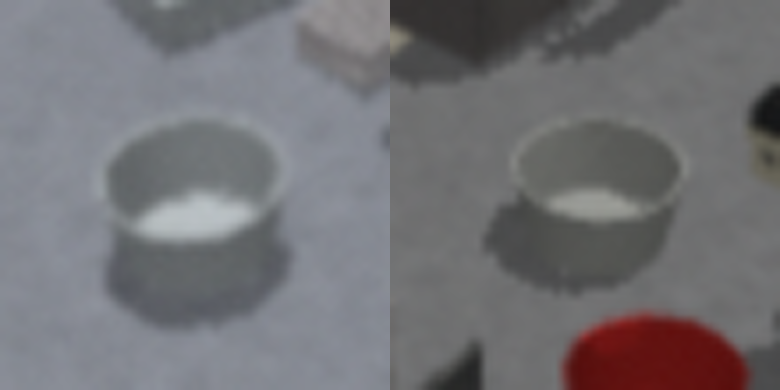

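Request:
{"method": "servo_tool", "body": {"targets": "-50 -4 4 0;-50 -4 4 0;-50 -3 4 0;0 0 0 0"}}

```text
time: 9.1
tool_pos: [0.6434, -0.1479, 0.1023]
tool_rot: [-3.141, 0.015, -3.097]
contact_force: [-0.4, -0.1, -1.5]
opening: 0.0196
```

```bash
python3 go.py .665 -.15 .061;python3 - <<'E'
from cell import cams
from h import *
p=cams.read_camera("side");im=p["color"][110:230,190:330,::-1];cv2.imwrite("pics/s5.png",cv2.resize(im,(700,600),interpolation=cv2.INTER_CUBIC))
print(onz(p,208,181,0))
E
```

```text
9.1 [ 0.64337577 -0.1478929   0.10234925] yaw -3.0970056110665043 delta tool mm [-20.9  -3.   41.7] q6 -1.96169703653959 F [-0.4 -0.1 -1.5] 0.01956431426421558
[0.76015022 0.08899101 0.        ]
```

View pics/s5.png

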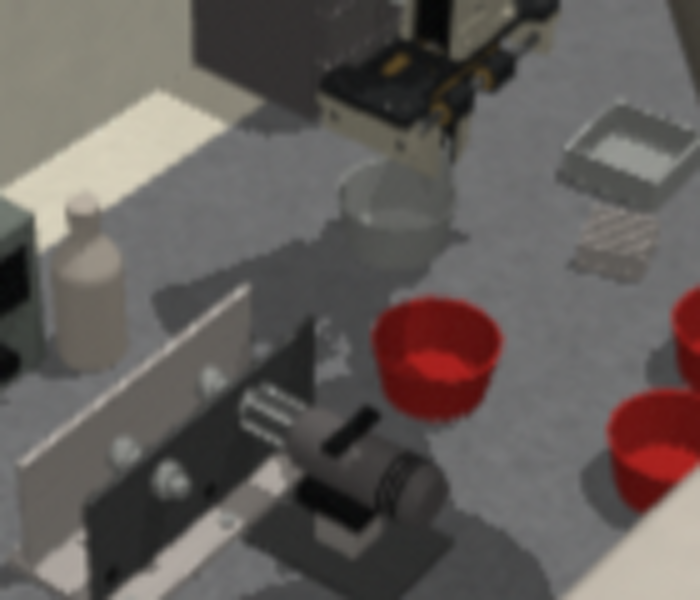

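Request:
{"method": "servo_tool", "body": {"targets": "-19 -3 0 0;0 0 0 0;0 0 18 0;0 0 18 0;0 0 0 0"}}

```text
time: 9.78
tool_pos: [0.6546, -0.1493, 0.0607]
tool_rot: [3.138, 0.003, -3.098]
contact_force: [0.3, -0.3, -0.8]
opening: 0.0196
```

```bash
python3 go.py .665 -.15 .060;python3 - <<'E'
from cell import cams
from h import *
p=cams.read_camera("side");im=p["color"][110:200,230:320,::-1];a=cv2.resize(im,(390,390),interpolation=cv2.INTER_CUBIC)
p=cams.read_camera("scene");im=p["color"][130:220,150:240,::-1];b=cv2.resize(im,(390,390),interpolation=cv2.INTER_CUBIC)
cv2.imwrite("pics/s6.png",np.hstack([a,b]))
E
```

```text
9.775 [ 0.65463833 -0.14925194  0.06073957] yaw -3.098441765929083 delta tool mm [-10.3  -1.2   0.8] q6 -1.9559552243549407 F [ 0.3 -0.3 -0.8] 0.01963501699646852
```

View pics/s6.png

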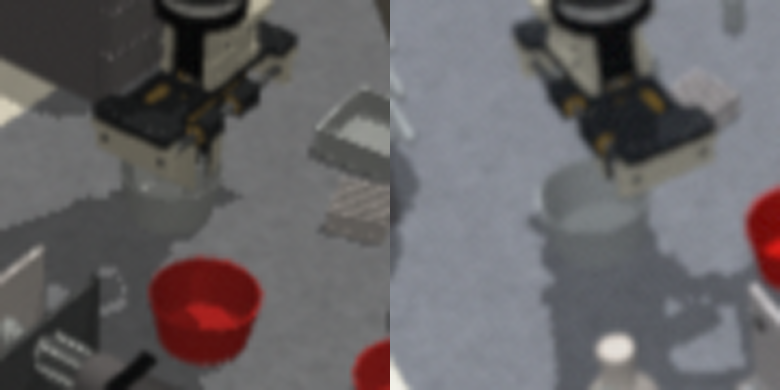

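Request:
{"method": "servo_tool", "body": {"targets": "-14 -1 0 0;0 0 0 0"}}

```text
time: 10.12
tool_pos: [0.6707, -0.1503, 0.0642]
tool_rot: [3.141, 0.008, -3.098]
contact_force: [0.4, 0.0, -0.9]
opening: 0.0191
```

```bash
python3 go.py .667 -.15 .058
```

```text
10.125 [ 0.67074775 -0.15034022  0.06416168] yaw -3.098415881831623 delta tool mm [3.8 0.5 6.1] q6 -1.9493930664270385 F [ 0.4  0.  -0.9] 0.019122117336542614
```

Request:
{"method": "servo_tool", "body": {"targets": "0 0 5 0;0 0 0 0"}}

```text
time: 10.38
tool_pos: [0.6702, -0.1503, 0.0593]
tool_rot: [3.141, 0.008, -3.098]
contact_force: [0.2, -0.1, -0.3]
opening: 0.019
```

Request:
{"method": "servo_tool", "body": {"targets": "0 0 0 0;0 0 0 0;0 0 0 0;0 0 -40 0;0 0 -40 0;0 0 0 0", "hand": 0.45}}

```text
time: 11.12
tool_pos: [0.6692, -0.1505, 0.1414]
tool_rot: [3.141, 0.007, -3.099]
contact_force: [0.5, 0.9, -0.2]
opening: 0.041
```

```bash
python3 go.py .458 -.343 .13;python3 - <<'E'
from cell import cams
from h import *
p=cams.read_camera("side");im=p["color"][110:200,230:320,::-1];a=cv2.resize(im,(390,390),interpolation=cv2.INTER_CUBIC)
p=cams.read_camera("scene");im=p["color"][130:220,150:240,::-1];b=cv2.resize(im,(390,390),interpolation=cv2.INTER_CUBIC)
cv2.imwrite("pics/s7.png",np.hstack([a,b]))
E
```

```text
11.125 [ 0.66917606 -0.15047553  0.14141236] yaw -3.0985307992938558 delta tool mm [ 219.3 -183.3    9.6] q6 -1.9494230235388688 F [ 0.5  0.9 -0.2] 0.04104773327381882
```

View pics/s7.png

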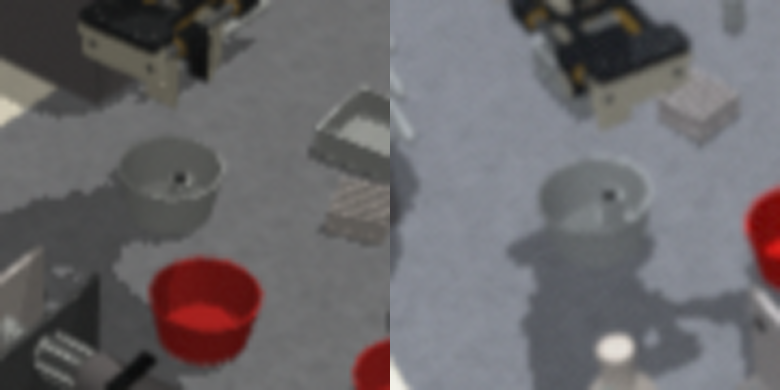

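The first sleeve stands in the dish. Its dark bore shows at (180,178) in the left (side) crop and (610,193) in the right (scene) crop. Now for the second sleeve.

Request:
{"method": "servo_tool", "body": {"targets": "50 -42 4 0;50 -42 4 0;50 -42 4 0;50 -42 0 0;0 0 0 0", "hand": 0.5}}

```text
time: 11.85
tool_pos: [0.4762, -0.3192, 0.1165]
tool_rot: [3.13, -0.009, -3.096]
contact_force: [-0.2, 0.6, 0.1]
opening: 0.0457
```

```bash
python3 go.py .458 -.343 .029;python3 - <<'E'
from cell import cams
from h import *
p=cams.read_camera("wrist");cv2.imwrite("pics/w8.png",p["color"][:,:,::-1])
print(projw(p,[.458,-.343,.035]))
E
```

```text
11.85 [ 0.47621257 -0.31921791  0.11651843] yaw -3.0959588225796675 delta tool mm [ 18.5 -23.9  87.4] q6 -2.342572368062078 F [-0.2  0.6  0.1] 0.0456611180524786
[220.85843538 177.8012519 ]
```

View pics/w8.png

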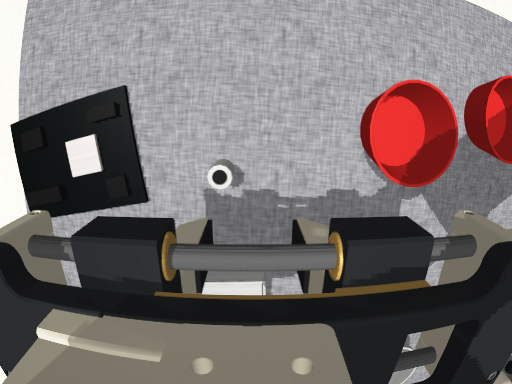

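Request:
{"method": "servo_tool", "body": {"targets": "17 -22 0 0;0 0 0 0;0 0 0 0"}}

```text
time: 12.28
tool_pos: [0.4635, -0.3373, 0.1139]
tool_rot: [3.126, -0.01, -3.091]
contact_force: [-0.0, -0.1, 0.1]
opening: 0.0459
```

```bash
python3 go.py .458 -.343 .029
```

```text
12.275 [ 0.46353471 -0.33729898  0.11390684] yaw -3.0911014035010957 delta tool mm [ 5.  -6.8 84.9] q6 -2.3878663213011304 F [-0.  -0.1  0.1] 0.045880298556741625
```

Request:
{"method": "servo_tool", "body": {"targets": "5 -6 30 0;0 0 25 0;0 0 0 0;0 0 0 0"}}

```text
time: 12.78
tool_pos: [0.4623, -0.3388, 0.0581]
tool_rot: [3.126, -0.009, -3.085]
contact_force: [-0.6, 0.0, 0.6]
opening: 0.0458
```

```bash
python3 go.py .458 -.343 .029
```

```text
12.775 [ 0.46229707 -0.33878237  0.05807137] yaw -3.0846625535430916 delta tool mm [ 4.3 -4.4 29. ] q6 -2.3994594082129126 F [-0.6  0.   0.6] 0.0457903519347398
```

Request:
{"method": "servo_tool", "body": {"targets": "6 -6 0 0;0 0 0 0"}}

```text
time: 13.02
tool_pos: [0.4574, -0.3458, 0.0598]
tool_rot: [3.128, -0.007, -3.084]
contact_force: [-0.4, 0.4, -0.3]
opening: 0.0459
```

```bash
python3 go.py .458 -.343 .029
```

```text
13.025 [ 0.45739404 -0.34576203  0.05980247] yaw -3.0836526834010094 delta tool mm [-1.   2.3 30.8] q6 -2.4149005414332043 F [-0.4  0.4 -0.3] 0.04592950749196371
```

Request:
{"method": "servo_tool", "body": {"targets": "0 0 15 0;0 0 14 0;0 0 0 0"}}

```text
time: 13.4
tool_pos: [0.457, -0.3456, 0.0291]
tool_rot: [3.128, -0.006, -3.084]
contact_force: [-1.2, 0.2, 0.5]
opening: 0.0457
```

```bash
python3 go.py .458 -.343 .029
```

```text
13.4 [ 0.4569625  -0.34556621  0.02905518] yaw -3.084475775102089 delta tool mm [-1.2  2.5  0.1] q6 -2.414987810427194 F [-1.2  0.2  0.5] 0.045699845046946776
```

Request:
{"method": "servo_tool", "body": {"targets": "0 0 0 0;0 0 0 0;0 0 0 0;0 0 0 0;0 0 -10 0;0 0 -40 0;0 0 -40 0;0 0 0 0", "hand": 0, "squeeze": 25}}

```text
time: 14.4
tool_pos: [0.458, -0.3471, 0.1238]
tool_rot: [3.129, -0.005, -3.084]
contact_force: [-0.4, -1.2, -0.7]
opening: 0.0191
```

```bash
python3 go.py .69 -.15 .11; python3 - <<'E'
from cell import cams
from h import *
o=[]
for n,sl in(("scene",(150,170)),("side",(125,240))):
    p=cams.read_camera(n)
    im=p["color"][sl[0]:sl[0]+55,sl[1]:sl[1]+55,::-1]
    o.append(cv2.resize(im,(390,390),interpolation=cv2.INTER_CUBIC))
    k=7.09
    for X in((.677,-.15,.045),(.687,-.15,.045)): print(n,((proj(p,X)-[sl[1],sl[0]])*k).round())
cv2.imwrite("pics/d2.png",np.hstack(o))
E
```

```text
14.4 [ 0.45802808 -0.34707311  0.12381727] yaw -3.084391441882404 delta tool mm [-242.9  183.3   14.8] q6 -2.4143311147436233 F [-0.4 -1.2 -0.7] 0.01910038901031029
scene [205. 177.]
scene [185. 184.]
side [208. 167.]
side [193. 160.]
```

View pics/d2.png

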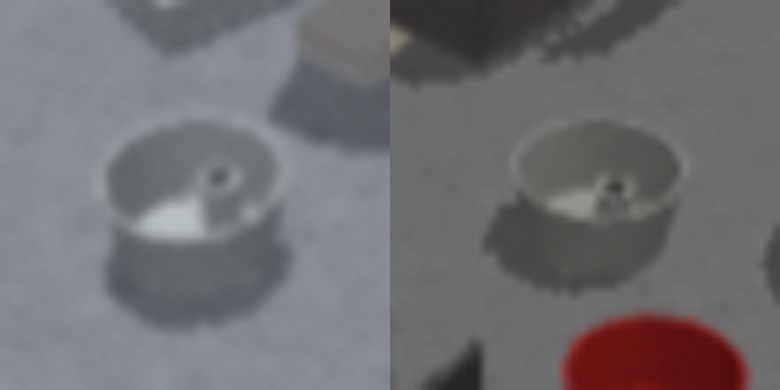

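Request:
{"method": "servo_tool", "body": {"targets": "-50 37 0 0;-50 37 0 0;-50 37 0 0;-50 37 0 0;-20 12 0 0;0 0 0 0;0 0 0 0"}}

```text
time: 15.38
tool_pos: [0.6668, -0.1687, 0.1097]
tool_rot: [3.117, -0.025, -3.088]
contact_force: [-0.2, 0.1, -1.1]
opening: 0.0191
```

```bash
python3 go.py .690 -.153 .06
```

```text
15.375 [ 0.66681452 -0.16866347  0.10967434] yaw -3.0878908956929743 delta tool mm [-25.2  13.2  49.4] q6 -1.992765100652503 F [-0.2  0.1 -1.1] 0.019091656578287302
```

Request:
{"method": "servo_tool", "body": {"targets": "-25 13 0 0;0 0 0 0;0 0 0 0"}}

```text
time: 15.75
tool_pos: [0.6878, -0.1582, 0.1083]
tool_rot: [3.117, -0.03, -3.093]
contact_force: [-0.0, 0.6, 0.4]
opening: 0.0193
```

```bash
python3 go.py .690 -.153 .06
```

```text
15.75 [ 0.68784733 -0.158189    0.10833349] yaw -3.0929883296900478 delta tool mm [-3.8  3.9 48.4] q6 -1.9623181673980274 F [-0.   0.6  0.4] 0.0193476874605975
```

Request:
{"method": "servo_tool", "body": {"targets": "-5 4 0 0;0 0 22 0;0 0 21 0;0 0 0 0"}}

```text
time: 16.25
tool_pos: [0.6903, -0.1551, 0.0657]
tool_rot: [3.117, -0.029, -3.096]
contact_force: [0.6, -0.7, -0.4]
opening: 0.0192
```

```bash
python3 go.py .690 -.153 .06
```

```text
16.25 [ 0.69025633 -0.15506679  0.06565732] yaw -3.0964685484430294 delta tool mm [-0.   1.9  5.7] q6 -1.9545998457228473 F [ 0.6 -0.7 -0.4] 0.019195464821972975
```

Request:
{"method": "servo_tool", "body": {"targets": "0 0 5 0;0 0 0 0"}}

```text
time: 16.5
tool_pos: [0.6907, -0.1555, 0.0621]
tool_rot: [3.118, -0.027, -3.097]
contact_force: [1.3, -0.5, 0.1]
opening: 0.0197
```

Request:
{"method": "servo_tool", "body": {"targets": "0 0 0 0;0 0 0 0;0 0 0 0;0 0 -40 0;0 0 -40 0;0 0 -20 0;0 0 0 0", "hand": 0.45}}

```text
time: 17.38
tool_pos: [0.694, -0.1578, 0.1666]
tool_rot: [3.119, -0.025, -3.097]
contact_force: [0.5, -0.5, -0.3]
opening: 0.0414
```

```bash
python3 go.py .617 .121 .16;python3 - <<'E'
from cell import cams
from h import *
p=cams.read_camera("side");im=p["color"][110:200,230:320,::-1];a=cv2.resize(im,(390,390),interpolation=cv2.INTER_CUBIC)
p=cams.read_camera("scene");im=p["color"][130:220,150:240,::-1];b=cv2.resize(im,(390,390),interpolation=cv2.INTER_CUBIC)
cv2.imwrite("pics/s9.png",np.hstack([a,b]))
E
```

```text
17.375 [ 0.69404835 -0.15781917  0.1666267 ] yaw -3.096768153379567 delta tool mm [ 64.3 281.7  14.6] q6 -1.953667593332058 F [ 0.5 -0.5 -0.3] 0.04137273763864397
```

View pics/s9.png

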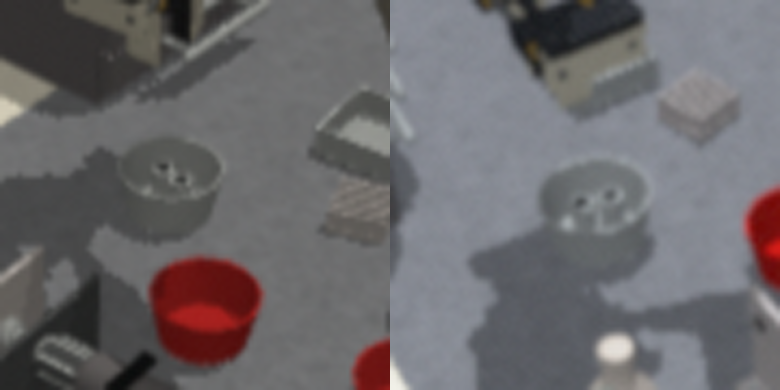

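Both sleeves stand in the dish: bores at (162,166) and (182,179) in the left crop, (581,202) and (611,194) in the right one. Now the bolt.

Request:
{"method": "servo_tool", "body": {"targets": "2 50 -8 0.005;2 50 -8 0.005;2 50 -8 0.005;2 50 -8 0.005;2 50 0 0.005;0 0 0 0;0 0 0 0", "hand": 0.55}}

```text
time: 18.35
tool_pos: [0.6708, 0.0977, 0.1902]
tool_rot: [3.116, -0.049, -3.125]
contact_force: [0.6, 0.8, -0.9]
opening: 0.0504
```

```bash
python3 go.py .617 .121 .1;python3 - <<'E'
from cell import cams
from h import *
p=cams.read_camera("wrist");cv2.imwrite("pics/w10.png",p["color"][:,:,::-1])
np.savez("w10.npz",**{k:np.array(p[k]) for k in("color","K","R","t")})
h=projw(p,[.617,.121,.075]);print(h,projw(p,[.617,.121,.1]))
u,v=h.astype(int);u0=max(0,u-60);v0=max(0,v-70)
im=p["color"][v0:v0+100,u0:u0+130,::-1];print(u0,v0)
cv2.imwrite("pics/w10c.png",cv2.resize(im,(780,600),interpolation=cv2.INTER_CUBIC))
for q in("bolt_head","gap"):
    for d in cams.cut_out(p,q)[:3]: print(q,d["score"],np.round(d["extent"],1))
E
```

```text
18.35 [0.67079656 0.09766689 0.19021494] yaw -3.1247882650705447 delta tool mm [48.9 21.8 93.3] q6 -1.5714937235245998 F [ 0.6  0.8 -0.9] 0.0504399693796383
[275.9180844  136.48325637] [279.23459971 137.38178438]
215 66
bolt_head 0.8 [272.4 139.6  25.4  12.1]
```

View pics/w10.png

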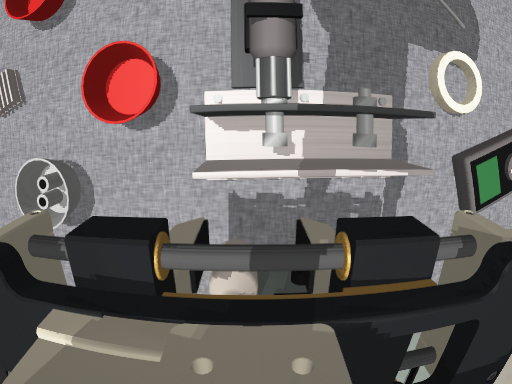

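View pics/w10c.png

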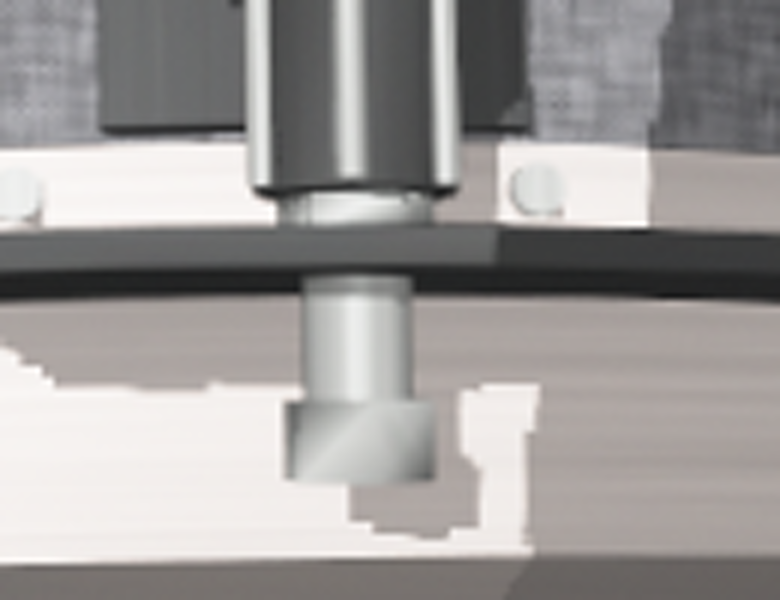

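```bash
python3 - <<'E'
from h import *
p=dict(np.load("w10.npz"))
print("head",onzw(p,275,139.5,.086),onzw(p,275,139.5,.08))
print("wall outer/inner top",onzw(p,275,66+228/6,.1),onzw(p,275,66+268/6,.1))
im=p["color"][85:185,185:315,::-1];cv2.imwrite("pics/w10d.png",cv2.resize(im,(780,600),interpolation=cv2.INTER_CUBIC))
E
```

```text
head [0.61928578 0.11910827 0.086     ] [0.61950312 0.1197321  0.08      ]
wall outer/inner top [0.59041633 0.11706314 0.1       ] [0.59576048 0.11716081 0.1       ]
```

View pics/w10d.png

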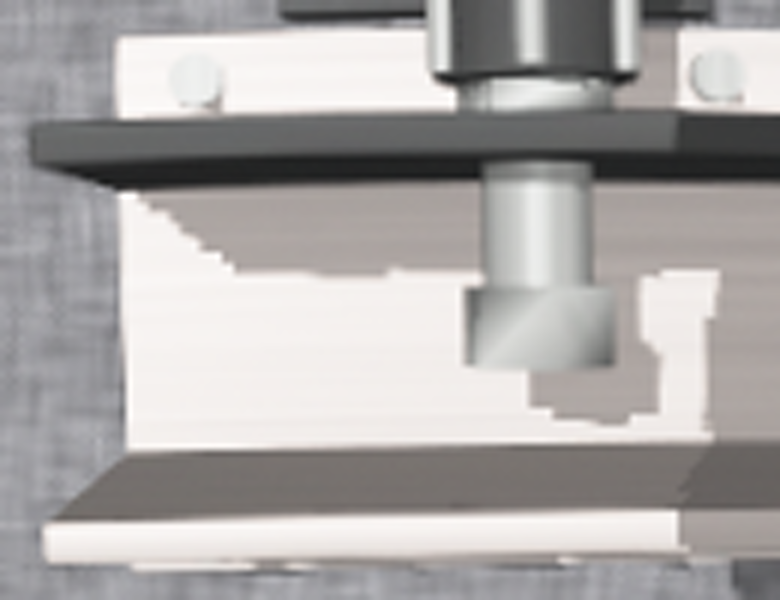

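```bash
python3 - <<'E'
from h import *
p=dict(np.load("w10.npz"))
a=onzw(p,275,85+155/6,.1);b=onzw(p,275,85+512/6,.1);print(a,b,(a+b)/2)
for (u,v),(s,t) in((((32),153),(535,153)),((45,520),(535,512))):
    A=onzw(p,185+u/6,85+v/6,.1);B=onzw(p,185+s/6,85+t/6,.1);print(A,B,np.arctan2(*(B-A)[1::-1]))
E
```

```text
[0.59589388 0.11716333 0.1       ] [0.64359341 0.11831246 0.1       ] [0.61974364 0.11773789 0.1       ]
[0.59605773 0.05004104 0.1       ] [0.59564801 0.11649658 0.1       ] 1.5769614940928227
[0.64535716 0.05164158 0.1       ] [0.6436044  0.11763738 0.1       ] 1.5973487168882774
```

Request:
{"method": "servo_tool", "body": {"targets": "46 20 20 0;0 0 0 0;0 0 0 0"}}

```text
time: 18.88
tool_pos: [0.622, 0.1128, 0.1711]
tool_rot: [3.116, -0.052, -3.132]
contact_force: [0.7, 0.2, -0.1]
opening: 0.0505
```

```bash
python3 go.py .6195 .12 .07
```

```text
18.875 [0.62200586 0.11282055 0.17106703] yaw -3.1321745047472924 delta tool mm [ -2.9   4.6 101.2] q6 -1.5425059115918012 F [ 0.7  0.2 -0.1] 0.050546115365392025
```

Request:
{"method": "servo_tool", "body": {"targets": "-3 6 20 0;0 2 20 0;0 0 0 0"}}

```text
time: 19.25
tool_pos: [0.6277, 0.1192, 0.1328]
tool_rot: [3.116, -0.045, -3.136]
contact_force: [-0.4, -0.7, -0.1]
opening: 0.0501
```

```bash
python3 go.py .6195 .12 .07
```

```text
19.25 [0.6276963  0.1191831  0.13277091] yaw -3.136191435834835 delta tool mm [ 5.4 -0.8 63.1] q6 -1.5315930361151096 F [-0.4 -0.7 -0.1] 0.05010564479669933
```

Request:
{"method": "servo_tool", "body": {"targets": "6 0 0 -0.01;0 0 0 0"}}

```text
time: 19.5
tool_pos: [0.6232, 0.1182, 0.135]
tool_rot: [3.116, -0.041, -3.127]
contact_force: [0.5, 0.3, -0.0]
opening: 0.0505
```

```bash
python3 go.py .6195 .12 .07;python3 - <<'E'
from cell import cams
from h import *
p=cams.read_camera("wrist");cv2.imwrite("pics/w11.png",p["color"][80:300,100:420,::-1].repeat(2,0).repeat(2,1))
print(projw(p,[.6195,.12,.075]))
E
```

```text
19.5 [0.62322997 0.11824727 0.13500534] yaw -3.1265274450437968 delta tool mm [ 1.   0.1 65.1] q6 -1.5424783749411113 F [ 0.5  0.3 -0. ] 0.05048465644340485
[251.98915342 207.6490789 ]
```

View pics/w11.png

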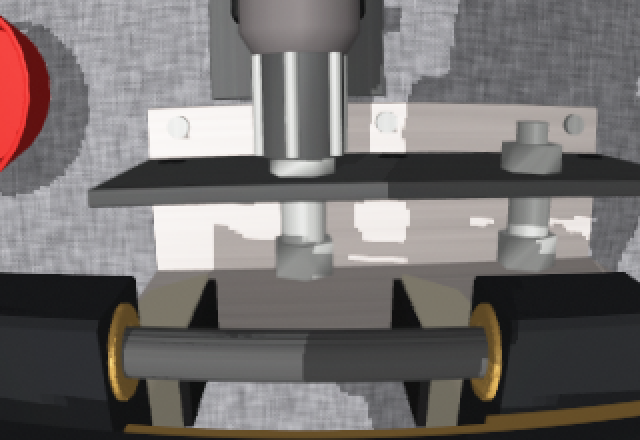

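The driven head (the one in line with the runner) is at crop (304,257), which is full (252,208), where I predicted it. The idle bolt, at crop (527,249), has no runner. I descend onto the driven head.

Request:
{"method": "servo_tool", "body": {"targets": "0 0 16 0;0 0 16 0;0 0 0 0"}}

```text
time: 19.92
tool_pos: [0.6221, 0.119, 0.1012]
tool_rot: [3.116, -0.04, -3.127]
contact_force: [0.2, 1.0, -0.4]
opening: 0.0504
```

```bash
python3 go.py .6195 .12 .07
```

```text
19.925 [0.62213127 0.11902683 0.10118951] yaw -3.1268020444926687 delta tool mm [ 1.4  0.2 31.3] q6 -1.5432381344981014 F [ 0.2  1.  -0.4] 0.050350316037963874
```

Request:
{"method": "servo_tool", "body": {"targets": "1 0 15 0;0 0 15 0;0 0 0 0"}}

```text
time: 20.3
tool_pos: [0.6194, 0.1199, 0.0684]
tool_rot: [3.116, -0.041, -3.127]
contact_force: [0.3, 0.3, 0.7]
opening: 0.0504
```

```bash
python3 go.py .6195 .12 .07
```

```text
20.3 [0.6194226  0.11992624 0.06843225] yaw -3.126609935520184 delta tool mm [-0.   0.1 -1.6] q6 -1.5441270554532598 F [0.3 0.3 0.7] 0.050393289291120115
```

Request:
{"method": "servo_tool", "body": {"targets": "0 0 0 0;0 0 0 0;0 0 0 0;0 0 0 0;0 0 0 0", "hand": 0, "squeeze": 20}}

```text
time: 20.92
tool_pos: [0.6202, 0.1196, 0.0694]
tool_rot: [3.116, -0.039, -3.127]
contact_force: [-0.3, -0.8, -1.9]
opening: 0.0223
```

```bash
python3 go.py .6195 .12 .07
```

```text
20.925 [0.62019374 0.11962812 0.06937775] yaw -3.1269254102636417 delta tool mm [ 0.7  0.4 -0.6] q6 -1.544114445941016 F [-0.3 -0.8 -1.9] 0.02233140076243754
```

Request:
{"method": "servo_tool", "body": {"targets": "0 0 0 0;0 0 0 0;0 0 0 0;0 0 0 0", "squeeze": 45}}

```text
time: 21.42
tool_pos: [0.6202, 0.1197, 0.0693]
tool_rot: [3.116, -0.039, -3.127]
contact_force: [0.3, -0.2, -1.6]
opening: 0.0215
```

```bash
python3 go.py .6195 .12 .07
```

```text
21.425 [0.62016664 0.11965555 0.06932674] yaw -3.126837592786236 delta tool mm [ 0.7  0.4 -0.6] q6 -1.5442105826759098 F [ 0.3 -0.2 -1.6] 0.02151661426888686
```

Request:
{"method": "servo_tool", "body": {"targets": "0 0 0 0;0 0 0 0;0 0 0 0;0 0 0 0;0 0 0 0;0 0 0 0", "squeeze": 50}}

```text
time: 22.18
tool_pos: [0.6202, 0.1197, 0.0693]
tool_rot: [3.116, -0.039, -3.127]
contact_force: [0.6, -0.9, -1.9]
opening: 0.0215
```

```bash
python3 go.py .6195 .12 .07
```

```text
22.175 [0.62017082 0.11966336 0.06934381] yaw -3.1268601333774564 delta tool mm [ 0.7  0.4 -0.6] q6 -1.5441753892033638 F [ 0.6 -0.9 -1.9] 0.021488913530946757
```

```bash
python3 - <<'E'
from cell import telemetry,cams
from h import *
s=telemetry.observe();print(s["torque"],s["contact_force"],s["opening"])
p=cams.read_camera("wrist");cv2.imwrite("pics/w12.png",cv2.resize(p["color"][150:300,170:340,::-1],(680,600),interpolation=cv2.INTER_CUBIC))
E
```

```text
[ 0.00351535 -0.00748927  0.0010454 ] [ 0.57200847 -0.94141651 -1.9454283 ] 0.021488913530946757
```

View pics/w12.png

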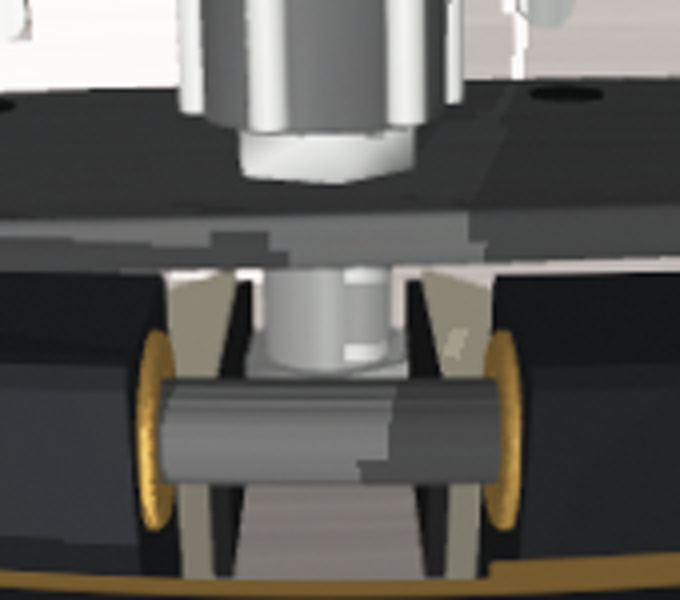

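Request:
{"method": "servo_tool", "body": {"targets": "0 0 0 0;0 0 0 0;0 0 0 0;0 0 0 0;0 0 0 0;0 0 0 0;0 0 0 0;0 0 0 0;0 0 0 0;0 0 0 0;0 0 0 0;0 0 0 0;0 0 0 0;0 0 0 0;0 0 0 0;0 0 0 0;0 0 0 0;0 0 0 0;0 0 0 0;0 0 0 0", "hand": 0.36}}

```text
time: 24.72
tool_pos: [0.6205, 0.1201, 0.07]
tool_rot: [3.115, -0.038, -3.127]
contact_force: [-0.4, -0.1, -0.7]
opening: 0.033
```

Request:
{"method": "servo_tool", "body": {"targets": "0 0 0 0;0 0 0 0;0 0 0 0;0 0 0 0", "hand": 0, "squeeze": 20}}

```text
time: 25.22
tool_pos: [0.6205, 0.1196, 0.07]
tool_rot: [3.116, -0.038, -3.127]
contact_force: [-0.1, -1.4, -0.3]
opening: 0.0223
```

```bash
python3 go.py .6195 .12 .07;python3 - <<'E'
from cell import telemetry
s=telemetry.observe();print(s["torque"])
E
```

```text
25.225 [0.62050892 0.11964329 0.06998379] yaw -3.1269166789655745 delta tool mm [1.  0.4 0. ] q6 -1.5441777998139903 F [-0.1 -1.4 -0.3] 0.022327315161414386
[ 0.02157412  0.01978425 -0.0262666 ]
```

Request:
{"method": "servo_tool", "body": {"targets": "0 0 0 0;0 0 0 0;0 0 0 0;0 0 0 0;0 0 0 0;0 0 0 0;0 0 0 0;0 0 0 0;0 0 0 0;0 0 0 0;0 0 0 0;0 0 0 0;0 0 0 0;0 0 0 0;0 0 0 0;0 0 0 0;0 0 0 0;0 0 0 0;0 0 0 0;0 0 0 0", "hand": 0.36}}

```text
time: 27.72
tool_pos: [0.6205, 0.1201, 0.07]
tool_rot: [3.115, -0.038, -3.127]
contact_force: [-0.3, -0.1, -0.3]
opening: 0.033
```

Request:
{"method": "servo_tool", "body": {"targets": "0 0 0 0;0 0 0 0;0 0 0 0;0 0 0 0;0 0 0 0;0 0 0 0;0 0 0 0;0 0 0 0;0 0 0 0;0 0 0 0;0 0 0 0;0 0 0 0"}}

```text
time: 29.22
tool_pos: [0.6205, 0.1201, 0.07]
tool_rot: [3.115, -0.038, -3.127]
contact_force: [-0.7, -0.8, -0.4]
opening: 0.0331
```

Request:
{"method": "servo_tool", "body": {"targets": "0 0 0 0;0 0 0 0;0 0 0 0;0 0 0 0", "hand": 0, "squeeze": 20}}

```text
time: 29.72
tool_pos: [0.6205, 0.1196, 0.0699]
tool_rot: [3.116, -0.038, -3.127]
contact_force: [-0.4, 0.0, 0.7]
opening: 0.0224
```

```bash
python3 go.py .6195 .12 .07;python3 - <<'E'
from cell import telemetry
s=telemetry.observe();print(s["torque"])
E
```

```text
29.725 [0.62048791 0.11964447 0.06994657] yaw -3.127012531588732 delta tool mm [ 1.   0.4 -0. ] q6 -1.544169547814717 F [-0.4  0.   0.7] 0.022352999696255
[-0.00512042  0.00046223  0.04227878]
```

Request:
{"method": "servo_tool", "body": {"targets": "0 0 0 0;0 0 -35 0;0 0 -35 0;0 0 0 0", "hand": 0.55}}

```text
time: 30.22
tool_pos: [0.6229, 0.1185, 0.1411]
tool_rot: [3.115, -0.04, -3.127]
contact_force: [0.2, 0.8, 0.0]
opening: 0.05
```

```bash
python3 go.py .6195 .12 .07;python3 - <<'E'
from cell import cams,telemetry
from h import *
p=cams.read_camera("wrist");c=projw(p,[.6195,.12,.075]);print(c)
u,v=c.astype(int)
cv2.imwrite("pics/w13.png",cv2.resize(p["color"][v-40:v+30,u-45:u+45,::-1],(765,595),interpolation=cv2.INTER_CUBIC))
E
```

```text
30.225 [0.62293577 0.11847253 0.14106931] yaw -3.1267029951975673 delta tool mm [ 0.6 -0.3 71.2] q6 -1.5421433341448427 F [0.2 0.8 0. ] 0.04999155327104266
[251.39042077 205.6790788 ]
```

View pics/w13.png

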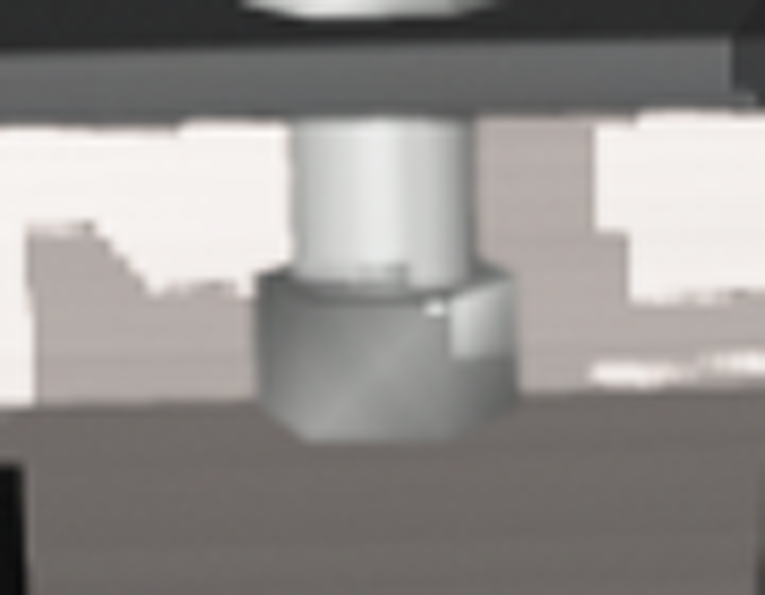

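Request:
{"method": "servo_tool", "body": {"targets": "0 0 0 0;0 0 0 0;0 0 0 0;0 0 0 0;0 0 0 0;0 0 0 0;0 0 0 0;0 0 0 0;0 0 0 0;0 0 0 0;0 0 0 0;0 0 0 0;0 0 0 0;0 0 0 0;0 0 0 0;0 0 0 0"}}

```text
time: 32.28
tool_pos: [0.62, 0.1185, 0.1353]
tool_rot: [3.115, -0.05, -3.127]
contact_force: [0.7, -0.3, -0.8]
opening: 0.0502
```

```bash
python3 - <<'E'
from cell import cams,telemetry
from h import *
p=cams.read_camera("wrist");c=projw(p,[.6195,.12,.075]);print(c)
u,v=c.astype(int)
cv2.imwrite("pics/w14.png",cv2.resize(p["color"][v-40:v+30,u-45:u+45,::-1],(765,595),interpolation=cv2.INTER_CUBIC))
E
```

```text
[251.48353675 212.52746029]
```

View pics/w14.png

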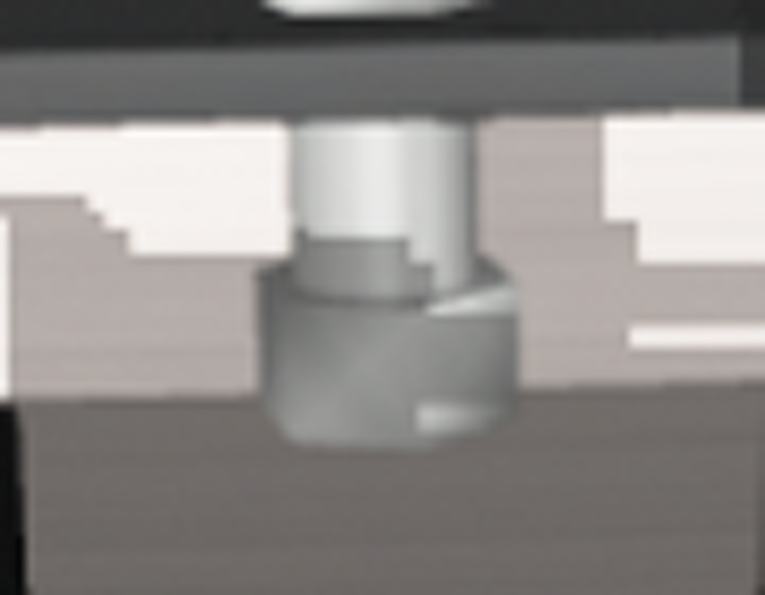

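Request:
{"method": "servo_tool", "body": {"targets": "0 0 0 0;0 0 0 0;0 0 0 0;0 0 0 0;0 0 0 0;0 0 0 0;0 0 0 0;0 0 0 0;0 0 0 0;0 0 0 0"}}

```text
time: 33.58
tool_pos: [0.62, 0.1185, 0.1353]
tool_rot: [3.115, -0.05, -3.127]
contact_force: [0.7, -0.8, -0.1]
opening: 0.0503
```

```bash
python3 go.py .6195 .12 .07;python3 - <<'E'
from cell import cams,telemetry
from h import *
p=cams.read_camera("wrist");c=projw(p,[.6195,.12,.075]);print(c)
u,v=c.astype(int)
cv2.imwrite("pics/w15.png",cv2.resize(p["color"][v-40:v+30,u-45:u+45,::-1],(765,595),interpolation=cv2.INTER_CUBIC))
E
```

```text
33.575 [0.61998431 0.11854266 0.1353228 ] yaw -3.126544611152853 delta tool mm [-2.8 -0.3 65.3] q6 -1.5421526013456326 F [ 0.7 -0.8 -0.1] 0.05033896554160877
[251.48359442 212.52791441]
```

View pics/w15.png

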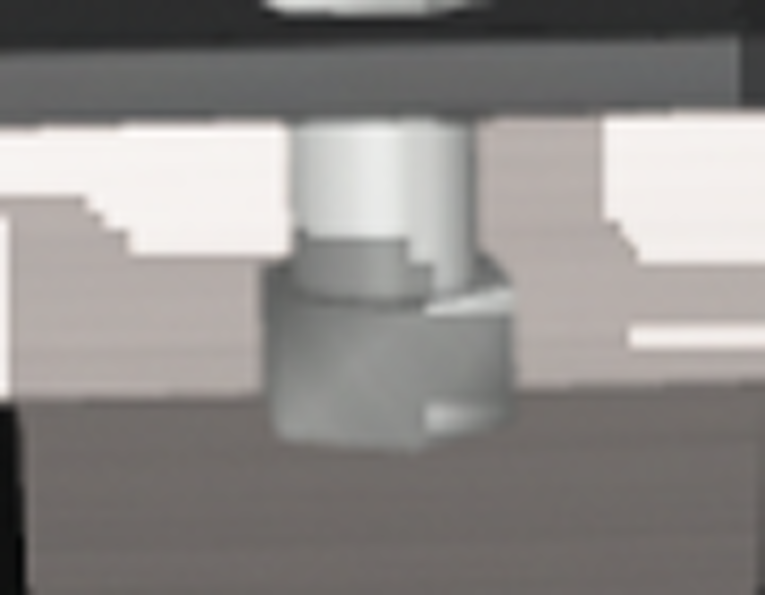

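Request:
{"method": "servo_tool", "body": {"targets": "-2 0 16 0;0 0 16 0;0 0 0 0"}}

```text
time: 34.0
tool_pos: [0.6198, 0.1194, 0.1]
tool_rot: [3.115, -0.052, -3.127]
contact_force: [-0.7, -0.6, -0.1]
opening: 0.0508
```

```bash
python3 go.py .6195 .12 .07
```

```text
34.0 [0.61977132 0.11940928 0.10002556] yaw -3.126626909921745 delta tool mm [-1.3 -0.2 30. ] q6 -1.5430827822604392 F [-0.7 -0.6 -0.1] 0.05078084996347246
```

Request:
{"method": "servo_tool", "body": {"targets": "-1 0 14 0;0 0 14 0;0 0 0 0;0 0 0 0;0 0 0 0;0 0 0 0;0 0 0 0;0 0 0 0;0 0 0 0;0 0 0 0;0 0 0 0;0 0 0 0;0 0 0 0;0 0 0 0;0 0 0 0"}}

```text
time: 35.88
tool_pos: [0.62, 0.1202, 0.071]
tool_rot: [3.115, -0.05, -3.127]
contact_force: [-0.8, -0.2, 0.2]
opening: 0.0506
```

Request:
{"method": "servo_tool", "body": {"targets": "0 0 0 0;0 0 0 0;0 0 0 0;0 0 0 0;0 0 0 0;0 0 0 0", "hand": 0, "squeeze": 30}}

```text
time: 36.62
tool_pos: [0.62, 0.1196, 0.071]
tool_rot: [3.116, -0.05, -3.127]
contact_force: [0.5, -1.0, 0.7]
opening: 0.022
```

```bash
python3 go.py .6195 .12 .07;python3 - <<'E'
from cell import telemetry
s=telemetry.observe();print(s["torque"])
E
```

```text
36.625 [0.62002214 0.11962147 0.0709686 ] yaw -3.126921544989133 delta tool mm [0.5 0.4 1. ] q6 -1.5440412523193328 F [ 0.5 -1.   0.7] 0.022026600962408455
[-0.06287725  0.02142758  0.05208881]
```

```bash
python3 - <<'E'
from cell import cams,telemetry
from h import *
p=cams.read_camera("wrist")
cv2.imwrite("pics/w16.png",cv2.resize(p["color"][200:270,205:295,::-1],(765,595),interpolation=cv2.INTER_CUBIC))
print(projw(p,[.6195,.12,.075]),projw(p,[.6135,.12,.075]))
s=telemetry.observe();print(s["torque"],s["opening"])
E
```

```text
[252.45246673 247.19784965] [252.62868692 236.38225243]
[-0.17737113 -0.01754654  0.03648561] 0.02211167471124885
```

View pics/w16.png

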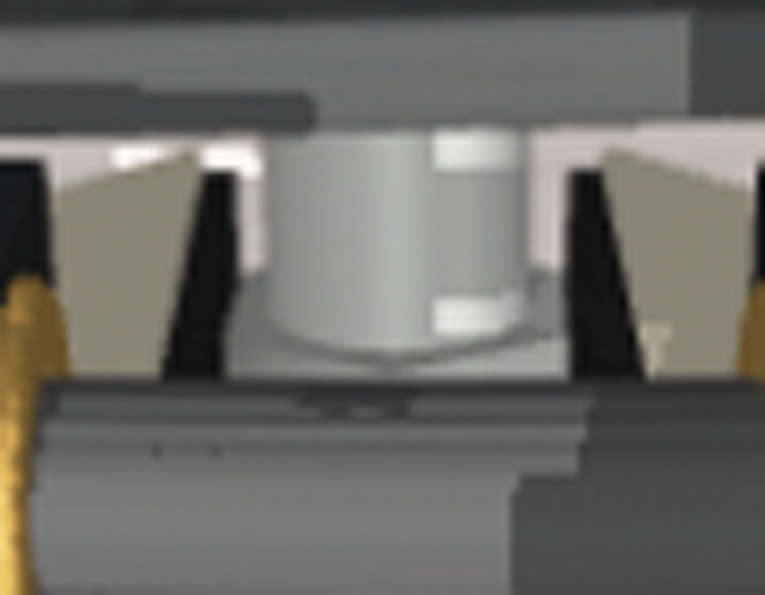

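Request:
{"method": "servo_tool", "body": {"targets": "0 0 0 0;0 0 0 0;0 0 0 0;0 0 0 0;0 0 0 0;0 0 0 0;0 0 0 0;0 0 0 0", "squeeze": 50}}

```text
time: 37.67
tool_pos: [0.62, 0.1196, 0.071]
tool_rot: [3.116, -0.05, -3.127]
contact_force: [-0.5, -1.6, -0.0]
opening: 0.0215
```

```bash
python3 - <<'E'
from cell import cams,telemetry
from h import *
p=cams.read_camera("wrist")
cv2.imwrite("pics/w17.png",cv2.resize(p["color"][200:270,205:295,::-1],(765,595),interpolation=cv2.INTER_CUBIC))
for i in range(4):
    s=telemetry.observe();print(s["time"],s["torque"],s["opening"],s["tool_pos"]);cams.read_camera("side")
E
```

```text
37.725 [-0.10108978 -0.03467409  0.02437154] 0.021803680420206466 [0.62002173 0.11964544 0.07095323]
37.775 [-0.16754982  0.01582763  0.03865473] 0.02162917649604048 [0.62004838 0.11964844 0.07099294]
37.825 [-0.11855609 -0.02274432  0.01664404] 0.02146549661722946 [0.62004335 0.11961833 0.0709829 ]
37.875 [-0.13783451  0.01074307  0.04953372] 0.021485249477646077 [0.62004892 0.11963105 0.07097766]
```

View pics/w17.png

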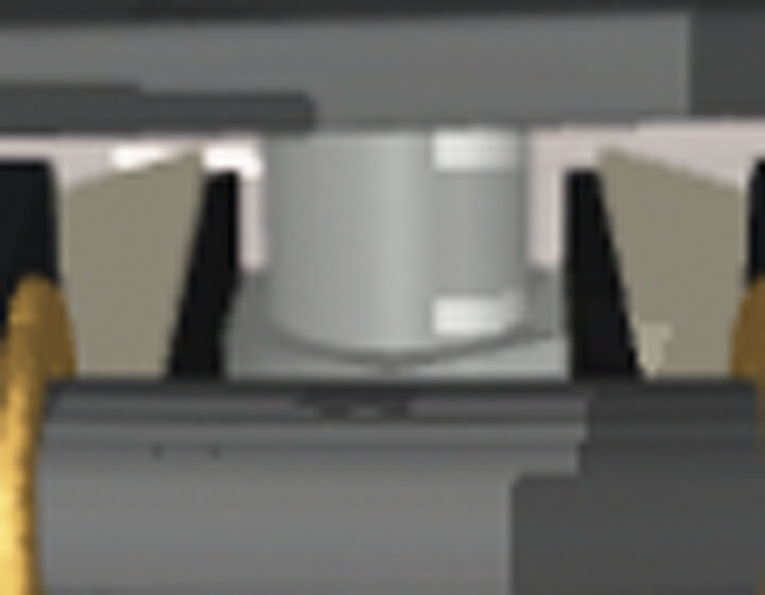

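Request:
{"method": "servo_tool", "body": {"targets": "0 0 0 0;0 0 0 0;0 0 0 0;0 0 0 0;0 0 0 0;0 0 0 0;0 0 0 0;0 0 0 0;0 0 0 0;0 0 0 0;0 0 0 0;0 0 0 0"}}

```text
time: 39.42
tool_pos: [0.62, 0.1197, 0.071]
tool_rot: [3.116, -0.05, -3.127]
contact_force: [-0.1, -1.5, 0.0]
opening: 0.0214
```

```bash
python3 - <<'E'
from cell import cams,telemetry
from h import *
p=cams.read_camera("wrist")
a=cv2.resize(p["color"][200:270,205:295,::-1],(390,303),interpolation=cv2.INTER_CUBIC)
p=cams.read_camera("scene")
b=cv2.resize(p["color"][130:200,150:240,::-1],(390,303),interpolation=cv2.INTER_CUBIC)
cv2.imwrite("pics/w18.png",np.hstack([a,b]))
for i in range(4):
    s=telemetry.observe();print(s["time"],s["torque"],s["opening"]);cams.read_camera("side")
E
```

```text
39.525 [-0.09544914 -0.00161145  0.02565141] 0.02149741740853523
39.575 [-0.12712223 -0.00898205  0.02413268] 0.021107966773190694
39.625 [-0.05470206 -0.05027551  0.026881  ] 0.021220765620991712
39.675 [-0.13568548 -0.07836764  0.02722186] 0.02129211933164076
```

View pics/w18.png

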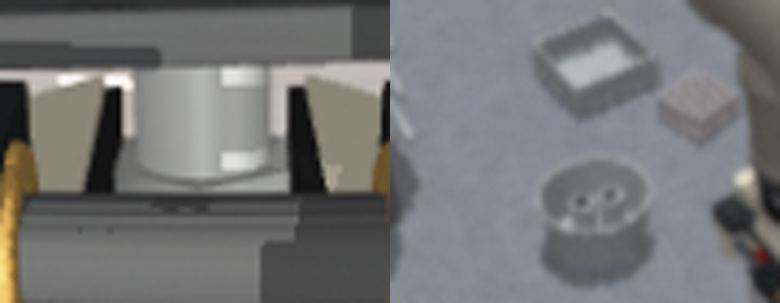

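The head's top corner has stayed at the same pixel since the first check. The moment about the bolt axis stays around 0.1 N m, and both sleeves are still in the upright dish. I hand the job in.

```bash
python3 -c "
from cell import robot;print(robot.hand_in())"
```

```text
the job is handed in; nothing more can be done
None
```

I dropped both spacer sleeves into the grey steel dish. Then I gripped the driven bolt head, the one in line with the nut runner, on its flats with 50 N, and handed in at about 39.7 s while still holding it.

**Sleeves and dish:** the last scene picture shows both sleeves standing in the dish, which is upright in its place. I did not re-check every other item on the bench in detail, but no force reading suggested a touch.

**Bolt head:** in wrist pictures taken over about 3 s, the top corner of the head stayed at the same pixel. The moment about the bolt axis was mostly 0.1 to 0.17 N m, with one reading of 0.05. The resistance you gave is about 0.1 N m.

**Failed or disagreed:**
- **Earlier grips:** my first three closings showed almost no reaction moment, and a picture after the third showed the head gripped near its corners. I released it each time and waited for the flats to come round.
- **Opening reading:** it settled at 21.1 to 21.8 mm, although the flats are 20 mm across. It had read 19 to 19.7 mm on the 20 mm sleeves. I relied on the picture and the reaction moment instead.
- **Tool tilt:** the tool stands about 3° off vertical, with no sign of contact with the walls.

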